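# Butt the fittings box to the stop and hold its lid for the hinge pin

### The arm

A 7-joint arm with a two-finger parallel gripper is mounted at the origin on the work surface. World frame = base frame: x ahead of the robot, y to its left, z up, the work surface at z = 0. Lengths are in mm, angles in rad, forces in N, time in s.
With the tool pointing down it reaches from about 425 to 1025 mm from the base axis. Payload 9.4 kg.
Tool frame: the origin (TCP) lies between the finger pads; the fingertips stand bot.tip_reach ahead of it and the grasp point (between the pads) lies 8 mm behind it (bot.tip_reach is the distance from the TCP to the fingertips, in mm); z points along the fingers, y is the line along which they close (so a half turn about z gives the same grasp; the last joint's range is limited). The gripper opens to 85 mm and grips with 20 to 120 N. Pads are 22 mm wide; open, the fingers measure 114 mm over their backs; the gripper's body (76 mm by 85 mm) begins 54 mm behind the grasp point. The pads swing forward as they close: fully open they stand 13 mm farther back than shut.
Start: joints at [1.111, 0.599, -0.003, 1.599, 0.002, 0.943, -0.08], TCP at [270.793, -672.529, 242.275] pointing down, gripper open.
Joint ranges: [-2.57, 2.57], [-0.35, 1.97], [-1.29, 1.29], [0.11, 2.56], [-1.05, 4.19], [0.11, 1.86], [-2.63, 2.63]. Speed limits (rad/s): [2.22, 2.22, 3.01, 3.01, 3.14, 3.14, 3.14].

### API

Orientations are given as a unit quaternion [w, x, y, z].
In Python, from rig import bot gives the robot as it stands.
- The arm moves only by the tool arm_command, never from a script. Its argument "series" is a list of rows, each an object of numbers: "jaw": the opening, from 0 (shut) to 1 (fully open); "x", "y", "z": the shift along the tool's x, y, z scaled (see below); "spin": the turn about the tool's z scaled (see below). A call has 1 to 20 rows; each row is the pose to reach, as a shift and turn from the pose commanded when the call began, along the tool's axes at that moment; what a row does not reach only later rows make up. The controller multiplies each number of a shift by 50 cm and each number of a turn by 60 degrees. A row lasts 1/10 s, in which the tool goes at most 50 mm and 8.59 degrees, less where a joint would pass 70% of its speed; a pose out of reach is approached as far as the arm can. A call with a number of a shift or a turn outside -1 to 1 is refused whole. A call with a gripper value outside its range is refused whole. The fingers move at their own pace and stop on an object; "grip_force" is the grip in N (left out, the last holds). Time passes only in rows, so rows that repeat a pose let the fingers close. It gives the time, the measured TCP pose, the force, the opening and the grip force at its end, in the units of the state.
- bot.get_state(): the state, without advancing time (a new reading comes with each control period).
- bot.snapshot(name): name is "scene" or "side" or "wrist"; returns a dict with "frame" (480x640x3 uint8, red, green, blue), "z_map" (480x640 float32, mm along the optical axis (not along the pixel's ray), 0 where there is no reading), "fx", "fy", "cx", "cy" (pixels), "k1" (the pictures are not rectified: a ray, as slopes to the right and down, at radius r is drawn at 1 + k1 r^2 times it, then the intrinsics apply), "extrinsics" (4x4, takes a point from camera to world coordinates); the wrist camera has in their place "mount" (4x4, takes a point from camera to tool coordinates, whose origin is the TCP and whose axes are the flange's). Camera axes: x right, y up, looking along -z (the intrinsics and any distortion apply to the point x, -y, -z); pixel columns grow to the right and rows downward; lengths in mm; the calibration is good to about 2 mm. A picture is of the moment at which its call begins: read the wrist's pose just before it.
- bot.hand_in(): hands the job in; it is judged then, once.
The state is a dict: "t": time; "qpos": joint angles; "dq": joint speeds; "effort": joint torques, N m; "tcp_pos": TCP position; "orientation": TCP orientation; "contact_force": force on the tool from outside, world axes, zero at the start; "wrist_torque": the same for the moment, N m; "width": opening from 0.0 (shut) to 1.0 (fully open); "grasp_force": force on a finger pad.
Only numpy, scipy, OpenCV 4.12 (cv2) and the standard library are available. Lean on these libraries where they do the work, as an engineer would, in place of code of your own. Each camera call takes 0.05 s, during which the arm holds its last target. There are 200 camera calls.

### The job

Slide the open wooden fittings box sideways along its bench board, without lifting or tipping it, until its left end sits flat against the wooden stop. Then draw its lid, the tall panel with half a brass hinge along its lower edge, out of the slotted rack and hold it upright behind the box, its single hinge knuckle down in the gap between the box's two knuckles so that the pin holes line up. Finish while holding it so, still in the gripper, so that the hinge pin could be tapped through from the side; do not force the hinge, do not push the box away from the stop, and leave everything else on the bench where it is.

Things in the scene. Friction and masses are not known exactly. Their poses are not given: they have to be found in the camera images.
- board: Plywood bench board, fixed: 220 (x) x 400 (y) x 15 mm thick. Origin: centre of its underside, on the bench; z up. A dark wooden stop, 200 x 25 mm and 30 mm above the board, is screwed across its left (+y) end; its face towards the box lies at y = +175 mm of the board.
- stop_face (a point): Point on the stop's face towards the box, 15 mm above the board, where the middle of the box's left end should touch; axes as the board.
- chest: Open fittings box of pale wood without lid, loose on the board: 130 (x) x 200 (y) x 80 mm high, walls 12 mm, one partition across the middle parallel to x, 0.6 to 0.9 kg (the black pegs inside are part of it); slides at a push of about 1 to 8 N. Origin: centre of its underside; z up, +y towards the stop, +x towards its back, where a brass hinge leaf with two knuckles is let into the rim.
- chest_bore (a point): Middle of the 30 mm gap between the box's two hinge knuckles, on their axis (along the box's y): 74.5 mm behind the box's centre (9.5 mm behind the back wall), 80 mm above its underside, level with the rim. Each knuckle: 15 mm in diameter, 22 mm long, hole 9 mm. Axes as the box.
- chest_end_front (a point): Front (-x) corner of the box's left end, at half height; axes as the box.
- chest_end_back (a point): Back (+x) corner of the box's left end, at half height; axes as the box.
- rack: Slotted wooden rack, fixed to the bench: two notched rails along x, 18 mm wide, centred at y = +/-75 mm, 50 mm high; three slots 16 mm wide at x = -40, 0 and +40 mm, their floor 28 mm above the bench. Origin: centre of its underside. The lid stands in one outer slot (either), its hinge side to -x, towards the robot; the plain panel in the other.
- lid: The box's lid, a pale wooden board standing upright in the rack, loose: 12 mm thick (x), 200 mm long (y), 130 mm high (z), 0.23 to 0.29 kg. Origin: middle of its lower wooden edge; z up. Its -x face is the inside, to face the box; there a brass hinge leaf, 74 x 18 mm, 1.25 mm proud, lies along the lower edge and one knuckle hangs below it. The upper 100 mm are free to grip across the thickness.
- lid_top (a point): Middle of the lid's upper edge, 130 mm above the lid's origin; axes as the lid.
- lid_bore_left (a point): Left (+y) mouth of the hole in the lid's knuckle (15 mm in diameter, 25 mm long, hole 9 mm), at x = -6, y = +12.5, z = -9.5 mm of the lid. With the holes in line the lid's origin is 80.5 mm behind (x) and 89.5 mm above the box's origin, and the two have the same yaw. Axes as the lid.
- lid_bore_right (a point): Right (-y) mouth of the same hole, at x = -6, y = -12.5, z = -9.5 mm of the lid; axes as the lid.
- blank: Bystander: plain wooden panel without hinge, 12 x 200 x 85 mm high, standing in the other outer slot of the rack, 80 mm from the lid. Origin: middle of its lower edge.
- hinge_pin: Bystander: the steel hinge pin, 5 mm thick and 95 mm long with a small square head, lying on the front strip of the board. Origin: under its middle.
- gouge: Bystander: gouge, wooden handle and steel blade, 235 mm long, 28 mm thick, lying on the bench. Origin: under its middle, x towards the blade.
- file: Bystander: flat file with a wooden handle, 270 mm long, lying on the bench. Origin: under its middle, x towards the blade.
- plane: Bystander: small brass block plane, 110 x 38 x 45 mm high. Origin: centre of its underside.
- glue_jar: Bystander: amber glass jar with a steel lid, 60 mm in diameter, 75 mm high. Origin: centre of its underside.
- mallet: Bystander: wooden mallet lying down, 285 mm long, head 70 x 110 x 60 mm high. Origin: under the middle, x towards the head.
- water_bottle: Bystander: clear water bottle, 64 mm in diameter, 190 mm high. Origin: centre of its underside.

How it is judged:
By the outcome, as a careful person would: the job done as asked, in the order asked, and still so for the second after the job is handed in, while the arm keeps its last pose, push and grip.
It also fails if it takes over 58 s, if anything falls off the work surface, if the arm or the gripper's body presses on something with over 40 N, if the wrist force passes 120 N, or if a joint passes its speed limit or range.

## Working session

There is one attempt and no reset: what is moved stays moved. The work goes in short steps, Python scripts to look and compute and a tool call to move; the robot and the scene stay as the last step left them, time stands still between calls to the robot, and variables do not carry over. Pictures are saved under pics/ and viewed, at most 10 in all, crops included, and the job is handed in when it is done.

Besides the shell and the picture viewer there is one more tool, called as name(argument=value, ...), one argument or row to a line, values as JSON. arm_command: Moves the arm, as the interface text tells. Shifts and turns lie within -1 to 1; 1 stands for 50 cm of shift or 60 degrees of turn. Its arguments: {"type":"object","properties":{"series":{"type":"array","items":{"type":"object","properties":{"jaw":{"type":"number"},"x":{"type":"number"},"y":{"type":"number"},"z":{"type":"number"},"spin":{"type":"number"}}}},"grip_force":{"type":"number"}},"required":["series"]}

```bash
ls; mkdir -p pics; cat > h.py <<'E'
import numpy as np, cv2
from scipy.spatial.transform import Rotation as R
from rig import bot
def pose():
    s=bot.get_state(); T=np.eye(4); q=s['orientation']
    T[:3,:3]=R.from_quat([q[1],q[2],q[3],q[0]]).as_matrix(); T[:3,3]=s['tcp_pos']; return T
def snap(name):
    P=pose(); d=bot.snapshot(name)
    d['E']=P@np.array(d['mount']) if name=='wrist' else np.array(d['extrinsics']); return d
def slopes(d,uv):
    uv=np.atleast_2d(uv).astype(float)
    K=np.array([[d['fx'],0,d['cx']],[0,d['fy'],d['cy']],[0,0,1.]])
    return cv2.undistortPoints(uv[:,None],K,np.array([d['k1'],0,0,0,0.]))[:,0]
def ray(d,uv):
    s=slopes(d,uv); v=np.c_[s[:,0],-s[:,1],-np.ones(len(s))]@d['E'][:3,:3].T
    return d['E'][:3,3],v
def cloud(d):
    v,u=np.mgrid[0:480,0:640]; uv=np.c_[u.ravel(),v.ravel()]
    o,r=ray(d,uv); z=d['z_map'].reshape(-1,1)
    p=o+r*z; p[z[:,0]<=0]=np.nan; return p.reshape(480,640,3)
def onz(d,uv,z):
    o,r=ray(d,uv); return o+r*((z-o[2])/r[:,2:])
def proj(d,p):
    c=(np.atleast_2d(p)-d['E'][:3,3])@d['E'][:3,:3]; s=np.c_[c[:,0]/-c[:,2],-c[:,1]/-c[:,2]]
    s=s*(1+d['k1']*(s**2).sum(1,keepdims=True)); return s*[d['fx'],d['fy']]+[d['cx'],d['cy']]
def save(d,n): cv2.imwrite('pics/'+n,d['frame'][...,::-1])
E
python3 - <<'E'
from h import *
for n in('scene','side'):
    d=snap(n); save(d,n+'0.png'); np.save(n+'0.npy',cloud(d)); print(n,d['fx'],d['k1'],np.round(d['E'],3).tolist())
s=bot.get_state(); print({k:np.round(v,3).tolist() for k,v in s.items()},bot.tip_reach); print(np.round(pose(),3))
E
```

```text
pics
scene 566.504450567931 -0.035134008652089044 [[0.63, -0.58, 0.515, 1246.186], [0.776, 0.47, -0.42, -661.081], [0.002, 0.665, 0.747, 1199.767], [0.0, 0.0, 0.0, 1.0]]
side 560.1199356462156 -0.15778373408615418 [[-0.808, 0.403, -0.431, -76.273], [-0.59, -0.54, 0.6, 783.728], [0.009, 0.739, 0.674, 1088.58], [0.0, 0.0, 0.0, 1.0]]
{'t': 0.1, 'qpos': [1.111, 0.6, -0.003, 1.6, 0.002, 0.943, -0.08], 'dq': [-0.001, -0.001, -0.001, -0.0, -0.0, -0.001, 0.002], 'effort': [0.005, -77.8, 1.57, -25.863, 0.013, 0.006, 0.0], 'tcp_pos': [270.645, -672.159, 241.484], 'orientation': [-0.001, 0.982, 0.19, -0.0], 'contact_force': [0.453, 0.722, -0.36], 'wrist_torque': [-0.034, 0.02, -0.01], 'grasp_force': 0.0, 'width': 1.001} 11.0
[[ 9.28000e-01  3.74000e-01 -1.00000e-03  2.70645e+02]
 [ 3.74000e-01 -9.28000e-01  1.00000e-03 -6.72159e+02]
 [-0.00000e+00 -1.00000e-03 -1.00000e+00  2.41484e+02]
 [ 0.00000e+00  0.00000e+00  0.00000e+00  1.00000e+00]]
```

```bash
ls pics
```

```text
scene0.png
side0.png
```

View pics/scene0.png

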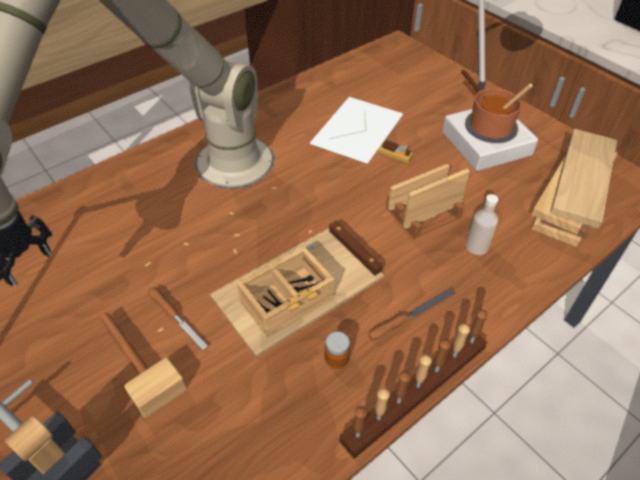

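View pics/side0.png

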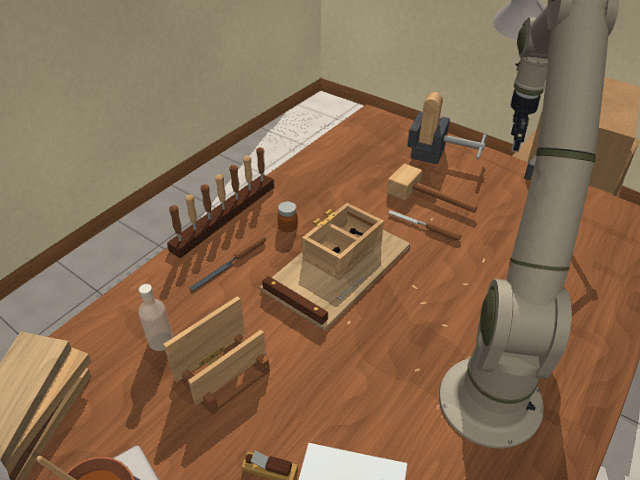

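The scene view shows the box on its board (~310,285), with the stop at (355,245). The rack is at (430,195), with the taller lid in the far slot and its edge towards the bottle at (480,225). The side view agrees: lid top edge (165,350)–(240,302), box (342,240), stop (295,298). Next I'll measure from the depth clouds.

```bash
cat > m.py <<'E'
from h import *
def rect(p,lab):
    p=p[:,:2].astype(np.float32)
    if len(p)<10: print(lab,len(p)); return
    (c,s,a)=cv2.minAreaRect(p); print(lab,len(p),'c',np.round(c,1),'s',np.round(s,1),'a',round(a,2),'med',np.round(np.median(p,0),1))
E
python3 - <<'E'
from m import *
for n in('scene','side'):
    c=np.load(n+'0.npy').reshape(-1,3); c=c[np.isfinite(c[:,0])]
    d=snap(n); print(n)
    # approx locations by pixel
    C=np.load(n+'0.npy')
    for l,u in dict(scene=dict(box=(310,290),stop=(355,245),lid=(440,195),blank=(420,180),bottle=(480,225),board0=(215,295),board1=(262,350),jar=(338,345)),
      side=dict(box=(342,240),stop=(295,298),lid=(205,335),blank=(228,365),bottle=(150,310),board0=(405,245),jar=(287,215),file=(230,262)))[n].items():
        print(l,np.round(C[u[1],u[0]]))
    ws=c[(c[:,0]>300)&(c[:,0]<900)&(abs(c[:,1])<500)]
    h,e=np.histogram(ws[:,2],bins=np.arange(-10,200,5)); print(dict(zip(e[:-1].astype(int).tolist(),h.tolist())))
E
```

```text
scene
box [ 608. -172.   97.]
stop [540.  35.  50.]
lid [587. 303. 108.]
blank [508. 306. 105.]
bottle [735. 295. 116.]
board0 [ 420. -334.   15.]
board1 [ 626. -333.   15.]
jar [ 755. -208.   74.]
{-10: 1149, -5: 22580, 0: 25958, 5: 2554, 10: 2506, 15: 3109, 20: 946, 25: 1014, 30: 567, 35: 567, 40: 861, 45: 765, 50: 435, 55: 380, 60: 376, 65: 372, 70: 583, 75: 558, 80: 476, 85: 462, 90: 759, 95: 830, 100: 259, 105: 207, 110: 251, 115: 190, 120: 129, 125: 140, 130: 123, 135: 135, 140: 96, 145: 91, 150: 111, 155: 219, 160: 64, 165: 17, 170: 11, 175: 17, 180: 14, 185: 43, 190: 42}
side
box [ 544. -194.   57.]
stop [523.  45.  43.]
lid [575. 301. 113.]
blank [496. 317.  84.]
bottle [711. 337. 135.]
board0 [ 411. -322.   17.]
jar [ 733. -187.   58.]
file [771.  21.   8.]
{-10: 1693, -5: 26022, 0: 16336, 5: 1184, 10: 2848, 15: 2158, 20: 729, 25: 686, 30: 630, 35: 655, 40: 994, 45: 914, 50: 558, 55: 495, 60: 489, 65: 526, 70: 552, 75: 555, 80: 609, 85: 541, 90: 762, 95: 617, 100: 297, 105: 349, 110: 506, 115: 214, 120: 208, 125: 200, 130: 185, 135: 193, 140: 155, 145: 158, 150: 177, 155: 366, 160: 37, 165: 19, 170: 15, 175: 22, 180: 15, 185: 73, 190: 27}
```

```bash
python3 - <<'E'
from m import *
def sel(c,x0,x1,y0,y1,z0,z1): return c[(c[:,0]>x0)&(c[:,0]<x1)&(c[:,1]>y0)&(c[:,1]<y1)&(c[:,2]>z0)&(c[:,2]<z1)]
for n in('scene','side'):
    c=np.load(n+'0.npy').reshape(-1,3); c=c[np.isfinite(c[:,0])]; print(n)
    rim=sel(c,420,720,-330,0,92,106); rect(rim,'rim'); print(np.histogram(rim[:,2],8))
    rect(sel(c,450,720,-330,0,40,88),'boxwalls')
    s=sel(c,420,700,-40,110,35,60); rect(s,'stop'); print(np.percentile(s[:,2],[5,50,95]))
    rect(sel(c,350,720,-390,40,11,20),'board')
    l=sel(c,530,680,170,430,140,175); rect(sel(l,0,9999,-999,999,150,170),'lidtop'); print(np.percentile(l[:,2],[50,80,90,95,99]))
    rect(sel(c,540,680,170,430,118,150),'lidface')
    rect(sel(c,430,560,170,430,60,125),'blank')
    rect(sel(c,660,790,-270,-140,30,90),'jar');rect(sel(c,660,800,250,380,30,200),'bottle')
    rect(sel(c,640,900,-100,150,6,30),'file')
    rect(sel(c,300,600,-520,-320,6,60),'gouge'); 
E
```

```text
scene
rim 1203 c [ 556.1 -199.9] s [202.5 151.5] a 86.96 med [ 576.1 -208.1]
(array([226, 327, 305, 198,  72,  42,  22,  11]), array([ 92.02044365,  93.75818866,  95.49593368,  97.23367869,
        98.97142371, 100.70916872, 102.44691374, 104.18465875,
       105.92240377]))
boxwalls 2285 c [ 550.8 -198.8] s [206.  133.9] a 85.6 med [ 548.7 -203.8]
stop 641 c [534.3  40.7] s [ 32.1 202.9] a 87.92 med [541.   37.1]
[37.2796881  44.80985434 49.37664408]
board 4672 c [ 525.9 -152.5] s [392.5 225.4] a 87.94 med [ 553.  -122.3]
lidtop 351 c [579.5 296.7] s [204.1  20.4] a 80.84 med [581.3 292.3]
[155.54115432 158.94006359 160.06990431 161.28368792 163.33658032]
lidface 457 c [581.8 295.5] s [200.6  18.1] a 80.28 med [583.2 285.6]
blank 823 c [503.  299.3] s [ 77.2 215.4] a 10.04 med [503.2 295.6]
jar 652 c [ 750.1 -204.3] s [57.2 57.1] a 19.05 med [ 756.1 -209.7]
bottle 1060 c [732.  315.2] s [63.7 51.6] a 26.88 med [737.  307.6]
file 668 c [765.3  24.7] s [250.5 249.3] a 0.03 med [772.6 -19.8]
gouge 1439 c [ 450.  -418.5] s [196.9 299.3] a 89.98 med [ 469.9 -347.2]
side
rim 743 c [ 552. 
[... 350 characters left out ...]
] s [ 29.9 201.6] a 87.99 med [523.4  44. ]
[37.16807577 43.60539921 47.53837184]
board 3910 c [ 565.  -154.1] s [389.5 312. ] a 88.38 med [472.4 -81.8]
lidtop 531 c [577.8 298.3] s [199.5  17.6] a 80.43 med [577.9 305.7]
[154.68836726 157.36359802 158.6506041  159.4866565  160.86074146]
lidface 797 c [572.3 298.5] s [200.6  16. ] a 77.88 med [573.8 304.8]
blank 1722 c [533.2 306. ] s [203.4  87.5] a 80.23 med [498.3 308.4]
jar 399 c [ 744.  -197.8] s [59.8 55.9] a 0.67 med [ 736.7 -189.7]
bottle 1292 c [717.  330.5] s [64.4 53.9] a 58.26 med [708.5 335.4]
file 418 c [770.   25.2] s [259.5 248.9] a 0.03 med [763.4 -23. ]
gouge 679 c [ 446.2 -419.2] s [198.5 291.2] a 89.05 med [ 417.9 -438.1]
```

```bash
python3 - <<'E'
from m import *
d=snap('wrist'); print(np.round(d['mount'],3).tolist(),d['fx'],d['cx'],d['cy'],d['k1'])
d=snap('scene'); print(onz(d,[(205,347),(155,290),(105,316),(155,360)],15).round())
def sel(c,x0,x1,y0,y1,z0,z1): return c[(c[:,0]>x0)&(c[:,0]<x1)&(c[:,1]>y0)&(c[:,1]<y1)&(c[:,2]>z0)&(c[:,2]<z1)]
# right end of box; pin
P=pose()
for t in [(548,-345,250),(548,-330,45)]: print((P[:3,:3].T@(np.array(t)-P[:3,3])/500).round(3))
for n in('scene','side'):
    c=np.load(n+'0.npy').reshape(-1,3); w=sel(c,490,610,-320,-280,30,85); print(np.percentile(w[:,1],[1,5,20,50]).round(1),len(w))
E
```

```text
[[0.0, 0.951, 0.31, 80.204], [1.0, 0.0, -0.002, 1.442], [-0.002, 0.31, -0.951, -132.005], [0.0, 0.0, 0.0, 1.0]] 395.4824151805455 317.8190528571421 238.9140049224455 -0.060677104789967275
[[ 534. -434.   15.]
 [ 309. -447.   15.]
 [ 302. -583.   15.]
 [ 491. -544.   15.]]
[ 0.759 -0.4   -0.016]
[ 0.77  -0.428  0.394]
[-303.6 -302.5 -301.1 -298.7] 357
[-293.7 -292.5 -290.3 -287.5] 390
```

arm_command(
  series=[
    {"x":0.76,"y":-0.4,"z":0.0,"spin":-1,"jaw":1},
    {"x":0.76,"y":-0.4,"z":0.0,"spin":-1,"jaw":1},
    {"x":0.76,"y":-0.4,"z":0.0,"spin":-1,"jaw":1},
    {"x":0.76,"y":-0.4,"z":0.0,"spin":-1,"jaw":1},
    {"x":0.76,"y":-0.4,"z":0.0,"spin":-1,"jaw":1},
    {"x":0.76,"y":-0.4,"z":0.0,"spin":-1,"jaw":1},
    {"x":0.76,"y":-0.4,"z":0.0,"spin":-1,"jaw":1},
    {"x":0.76,"y":-0.4,"z":0.0,"spin":-1,"jaw":1},
    {"x":0.76,"y":-0.4,"z":0.0,"spin":-1,"jaw":1},
    {"x":0.76,"y":-0.4,"z":0.0,"spin":-1,"jaw":1},
    {"x":0.76,"y":-0.4,"z":0.0,"spin":-1,"jaw":1},
    {"x":0.76,"y":-0.4,"z":0.0,"spin":-1,"jaw":1},
  ],
)

```text
t: 1.5
tcp_pos: [547.6, -346.4, 242.1]
orientation: [-0.0, 0.756, 0.655, -0.001]
contact_force: [-0.2, -0.3, -0.6]
width: 0.996
grasp_force: 0.0
```

```bash
python3 - <<'E'
from m import *
P=pose(); print(P.round(3)); d=snap('wrist'); save(d,'w1.png'); c=cloud(d); np.save('w1.npy',c)
c=c.reshape(-1,3); c=c[np.isfinite(c[:,0])]
def sel(c,x0,x1,y0,y1,z0,z1): return c[(c[:,0]>x0)&(c[:,0]<x1)&(c[:,1]>y0)&(c[:,1]<y1)&(c[:,2]>z0)&(c[:,2]<z1)]
r=sel(c,460,640,-320,-80,90,110); rect(r,'rim'); print(np.histogram(r[:,2],9)[0:2])
for z in[(40,85)]: rect(sel(c,460,640,-320,-80,*z),'walls')
rect(sel(c,420,650,-10,110,35,60),'stop'); b=sel(c,380,660,-380,0,12,19);rect(b,'board')
E
```

```text
[[ 1.42000e-01  9.90000e-01 -1.00000e-03  5.47567e+02]
 [ 9.90000e-01 -1.42000e-01 -1.00000e-03 -3.46417e+02]
 [-1.00000e-03 -1.00000e-03 -1.00000e+00  2.42127e+02]
 [ 0.00000e+00  0.00000e+00  0.00000e+00  1.00000e+00]]
rim 9999 c [ 553.6 -247.4] s [109.2 147.1] a 86.47 med [ 558.1 -259.7]
(array([ 160,  170, 1975, 5694, 1187,  142,  222,  344,  105]), array([ 90.00365151,  91.62545817,  93.24726484,  94.8690715 ,
        96.49087817,  98.11268483,  99.7344915 , 101.35629816,
       102.97810483, 104.59991149]))
walls 7774 c [ 546.1 -235.4] s [108.6 107.4] a 86.44 med [ 545.9 -226.8]
stop 0
board 19738 c [ 522.2 -255.8] s [187. 221.] a 87.66 med [ 454.  -307.1]
```

arm_command(
  series=[
    {"x":0.032,"y":-0.01,"z":0.1,"spin":-0.102,"jaw":1},
    {"x":0.032,"y":-0.01,"z":0.2,"spin":-0.102,"jaw":1},
    {"x":0.032,"y":-0.01,"z":0.3,"spin":-0.102,"jaw":1},
    {"x":0.032,"y":-0.01,"z":0.36,"spin":-0.102,"jaw":1},
    {"x":0.032,"y":-0.01,"z":0.392,"spin":-0.102,"jaw":1},
    {"x":0.032,"y":-0.01,"z":0.392,"spin":-0.102,"jaw":1},
  ],
)

```text
t: 2.15
tcp_pos: [544.4, -329.0, 44.5]
orientation: [-0.002, 0.719, 0.695, -0.001]
contact_force: [0.1, 0.0, 0.6]
width: 1.0
grasp_force: 0.0
```

```bash
python3 - <<'E'
from m import *
P=pose(); print(P.round(3)); d=snap('wrist'); save(d,'w2.png')
E
```

```text
[[ 3.50000e-02  9.99000e-01 -3.00000e-03  5.44448e+02]
 [ 9.99000e-01 -3.50000e-02  1.00000e-03 -3.28973e+02]
 [ 1.00000e-03 -3.00000e-03 -1.00000e+00  4.44510e+01]
 [ 0.00000e+00  0.00000e+00  0.00000e+00  1.00000e+00]]
```

View pics/w2.png

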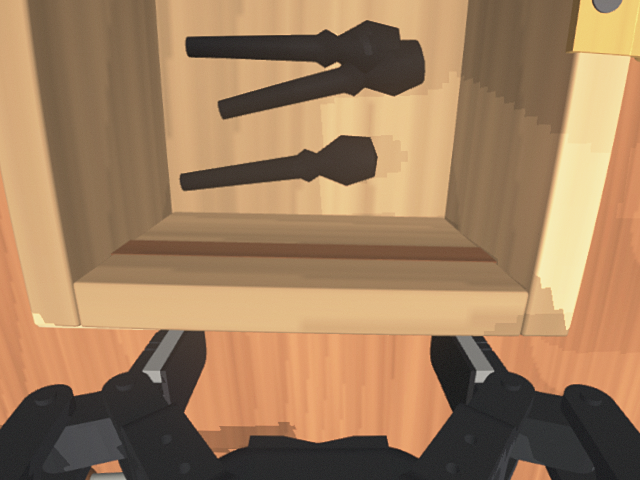

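The wrist view shows both open fingers (tips near 180,350 and 460,350) just outside the box's right end (rim edge row ~330), inside its width. Now I'll push along +y.

arm_command(
  series=[
    {"x":0.02},
    {"x":0.03},
    {"x":0.045},
    {"x":0.06},
    {"x":0.075},
    {"x":0.09},
    {"x":0.105},
    {"x":0.12},
    {"x":0.135},
    {"x":0.15},
    {"x":0.165},
    {"x":0.18},
    {"x":0.195},
    {"x":0.21},
    {"x":0.22},
    {"x":0.23},
    {"x":0.24},
    {"x":0.245},
    {"x":0.25},
    {"x":0.25},
  ],
)

```text
$.series[0]: bad value
```

```bash
python3 - <<'E'
from m import *
P=pose(); print(P.round(3)); s=bot.get_state(); print(s['contact_force'],s['wrist_torque'])
def sel(c,x0,x1,y0,y1,z0,z1): return c[(c[:,0]>x0)&(c[:,0]<x1)&(c[:,1]>y0)&(c[:,1]<y1)&(c[:,2]>z0)&(c[:,2]<z1)]
d=snap('wrist'); c=cloud(d).reshape(-1,3); c=c[np.isfinite(c[:,0])]
r=sel(c,460,640,-320,30,90,98); rect(r,'rim'); print(np.percentile(r[:,1],[1,99]))
s=sel(c,420,650,-10,110,40,50); rect(s,'stop'); 
d=snap('scene');save(d,'s1.png'); c=cloud(d).reshape(-1,3); c=c[np.isfinite(c[:,0])]
rect(sel(c,470,645,-320,30,90,98),'rim')
E
```

```text
[[ 3.50000e-02  9.99000e-01 -1.00000e-03  5.45509e+02]
 [ 9.99000e-01 -3.50000e-02  0.00000e+00 -3.29223e+02]
 [ 0.00000e+00 -1.00000e-03 -1.00000e+00  4.62140e+01]
 [ 0.00000e+00  0.00000e+00  0.00000e+00  1.00000e+00]]
[-0.49423896 -0.09797836 -0.15824485] [-0.01044097  0.03771234 -0.05424292]
rim 64516 c [ 546.1 -274.6] s [ 94.1 143.2] a 88.44 med [ 549.7 -282.4]
[-317.35584438 -229.3665072 ]
stop 0
rim 918 c [ 554.4 -199.5] s [202.3 151.1] a 86.06 med [ 580.5 -187.4]
```

All fields are required in every row.

arm_command(
  series=[
    {"x":0.02,"y":0,"z":0,"spin":0,"jaw":1},
    {"x":0.03,"y":0,"z":0,"spin":0,"jaw":1},
    {"x":0.045,"y":0,"z":0,"spin":0,"jaw":1},
    {"x":0.06,"y":0,"z":0,"spin":0,"jaw":1},
    {"x":0.075,"y":0,"z":0,"spin":0,"jaw":1},
    {"x":0.09,"y":0,"z":0,"spin":0,"jaw":1},
    {"x":0.105,"y":0,"z":0,"spin":0,"jaw":1},
    {"x":0.12,"y":0,"z":0,"spin":0,"jaw":1},
    {"x":0.135,"y":0,"z":0,"spin":0,"jaw":1},
    {"x":0.15,"y":0,"z":0,"spin":0,"jaw":1},
    {"x":0.165,"y":0,"z":0,"spin":0,"jaw":1},
    {"x":0.18,"y":0,"z":0,"spin":0,"jaw":1},
    {"x":0.195,"y":0,"z":0,"spin":0,"jaw":1},
    {"x":0.21,"y":0,"z":0,"spin":0,"jaw":1},
    {"x":0.22,"y":0,"z":0,"spin":0,"jaw":1},
    {"x":0.23,"y":0,"z":0,"spin":0,"jaw":1},
    {"x":0.235,"y":0,"z":0,"spin":0,"jaw":1},
    {"x":0.24,"y":0,"z":0,"spin":0,"jaw":1},
    {"x":0.24,"y":0,"z":0,"spin":0,"jaw":1},
  ],
)

```text
t: 4.2
tcp_pos: [550.4, -209.2, 47.4]
orientation: [0.001, 0.719, 0.695, -0.0]
contact_force: [0.3, -3.5, 1.7]
width: 1.002
grasp_force: 0.0
```

```bash
cat >> m.py <<'E'
def sel(c,x0,x1,y0,y1,z0,z1): return c[(c[:,0]>x0)&(c[:,0]<x1)&(c[:,1]>y0)&(c[:,1]<y1)&(c[:,2]>z0)&(c[:,2]<z1)]
def pts(d): c=cloud(d).reshape(-1,3); return c[np.isfinite(c[:,0])]
E
python3 - <<'E'
from m import *
P=pose(); print(P.round(3)); s=bot.get_state(); print(s['contact_force'],s['wrist_torque'])
for n in('scene','side'):
    d=snap(n);save(d,n+'1.png'); c=pts(d)
    r=sel(c,470,645,-320,60,91,99);rect(r,'rim'); r=r[(r[:,0]>500)&(r[:,0]<580)]; print(np.percentile(r[:,1],[1,3,97,99]))
    r=sel(c,430,480,-20,90,37,50); rect(r,'stop front part'); print(np.percentile(r[:,1],[1,3,97,99]))
E
```

```text
[[ 3.40000e-02  9.99000e-01  2.00000e-03  5.50413e+02]
 [ 9.99000e-01 -3.40000e-02 -2.00000e-03 -2.09182e+02]
 [-2.00000e-03  2.00000e-03 -1.00000e+00  4.73550e+01]
 [ 0.00000e+00  0.00000e+00  0.00000e+00  1.00000e+00]]
[ 0.33784133 -3.51319671  1.66966568] [-0.69582315 -0.03010369  0.00770273]
rim 721 c [ 556.2 -107.7] s [228.4 148.8] a 88.32 med [600.7 -60.7]
[-218.58828801 -195.67348694    5.09340775    6.19951576]
stop front part 90 c [455.5  44.2] s [47.5 24.8] a 8.21 med [451.7  45.2]
[30.71071256 31.26731801 54.26422126 55.55370564]
rim 895 c [ 553.8 -105.7] s [227.1 149.1] a 88.41 med [551.5 -93.2]
[-207.10918905 -196.26588652    6.15466897    7.9035188 ]
stop front part 185 c [455.2  45. ] s [28.1 49.4] a 88.68 med [454.2  46.5]
[31.47054097 32.39856753 57.86676988 58.66965831]
```

arm_command(
  series=[
    {"x":0.01,"y":0,"z":0,"spin":0,"jaw":1},
    {"x":0.02,"y":0,"z":0,"spin":0,"jaw":1},
    {"x":0.03,"y":0,"z":0,"spin":0,"jaw":1},
    {"x":0.036,"y":0,"z":0,"spin":0,"jaw":1},
    {"x":0.04,"y":0,"z":0,"spin":0,"jaw":1},
    {"x":0.042,"y":0,"z":0,"spin":0,"jaw":1},
    {"x":0.042,"y":0,"z":0,"spin":0,"jaw":1},
  ],
)

```text
t: 5.0
tcp_pos: [550.8, -188.2, 46.8]
orientation: [0.001, 0.719, 0.695, -0.0]
contact_force: [0.4, -5.4, 0.8]
width: 0.998
grasp_force: 0.0
```

arm_command(
  series=[
    {"x":0.003,"y":0,"z":0,"spin":0,"jaw":1},
    {"x":0.006,"y":0,"z":0,"spin":0,"jaw":1},
    {"x":0.006,"y":0,"z":0,"spin":0,"jaw":1},
  ],
)

```text
t: 5.3
tcp_pos: [550.4, -186.9, 46.8]
orientation: [0.001, 0.72, 0.694, -0.001]
contact_force: [-1.5, -10.5, 2.8]
width: 0.997
grasp_force: 0.0
```

arm_command(
  series=[
    {"x":0.003,"y":0,"z":0,"spin":0,"jaw":1},
    {"x":0.006,"y":0,"z":0,"spin":0,"jaw":1},
    {"x":0.006,"y":0,"z":0,"spin":0,"jaw":1},
  ],
)

```text
t: 5.6
tcp_pos: [549.6, -186.7, 46.9]
orientation: [0.001, 0.721, 0.693, -0.002]
contact_force: [-3.3, -19.1, 3.5]
width: 0.995
grasp_force: 0.0
```

```bash
python3 - <<'E'
from m import *
P=pose(); print(P.round(3)); s=bot.get_state(); print(s['contact_force'],s['wrist_torque'])
for n in('scene','side'):
    d=snap(n);save(d,n+'2.png')
    c=pts(d)
    r=sel(c,470,645,-180,60,91,99);rect(r,'rim')
a=cv2.imread('pics/scene2.png')[200:380,200:420]; b=cv2.imread('pics/side2.png')[190:340,230:430]
cv2.imwrite('pics/c2.png',np.hstack([cv2.resize(a,(400,330)),cv2.resize(b,(400,330))]))
E
```

```text
[[ 3.90000e-02  9.99000e-01 -1.00000e-03  5.49615e+02]
 [ 9.99000e-01 -3.90000e-02 -5.00000e-03 -1.86728e+02]
 [-5.00000e-03 -1.00000e-03 -1.00000e+00  4.68610e+01]
 [ 0.00000e+00  0.00000e+00  0.00000e+00  1.00000e+00]]
[ -3.30384356 -19.06115216   3.54385606] [-3.13908292  0.26932047 -0.22835   ]
rim 686 c [555.7 -73.6] s [202.3 149.9] a 87.51 med [600.  -36.6]
rim 904 c [554.6 -74.7] s [211.1 150.9] a 88.44 med [543.9 -59.5]
```

View pics/c2.png

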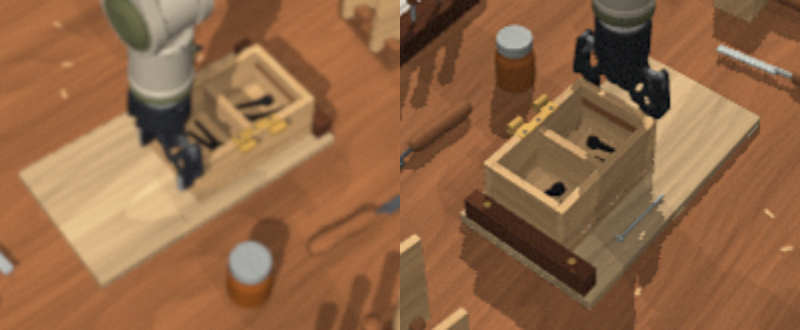

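The stop holds the box flat: force rose to 19 N with no movement, and both views show the left end on the dark stop. Next I'll back off, rise and look at the hinge from above.

arm_command(
  series=[
    {"x":-0.02,"y":0,"z":0,"spin":0,"jaw":1},
    {"x":-0.06,"y":0,"z":-0.02,"spin":0,"jaw":1},
    {"x":-0.08,"y":0,"z":-0.1,"spin":0,"jaw":1},
    {"x":-0.08,"y":0,"z":-0.2,"spin":0,"jaw":1},
    {"x":-0.04,"y":0.02,"z":-0.28,"spin":0,"jaw":1},
    {"x":0.05,"y":0.05,"z":-0.333,"spin":0,"jaw":1},
    {"x":0.13,"y":0.09,"z":-0.333,"spin":0,"jaw":1},
    {"x":0.2,"y":0.125,"z":-0.333,"spin":0,"jaw":1},
    {"x":0.227,"y":0.14,"z":-0.333,"spin":0,"jaw":0.5},
    {"x":0.227,"y":0.14,"z":-0.333,"spin":0,"jaw":0.5},
    {"x":0.227,"y":0.14,"z":-0.333,"spin":0,"jaw":0.5},
    {"x":0.227,"y":0.14,"z":-0.333,"spin":0,"jaw":0.5},
  ],
)

```text
t: 6.9
tcp_pos: [623.7, -72.5, 212.4]
orientation: [-0.0, 0.72, 0.694, -0.001]
contact_force: [0.3, -0.2, -0.4]
width: 0.505
grasp_force: 0.0
```

```bash
python3 - <<'E'
from m import *
import pickle
P=pose(); print(P.round(3)); s=bot.get_state(); print(s['contact_force'],np.abs(s['dq']).max())
d=snap('wrist'); save(d,'w3.png'); pickle.dump(d,open('w3.pkl','wb')); c=pts(d); print(proj(d,[[621,-75,95]]))
rect(sel(c,470,602,-200,40,91,99),'rim'); rect(sel(c,470,645,-200,40,91,110),'rim+h'); k=sel(c,606,645,-150,0,85,110); rect(k,'kn');print(np.percentile(k[:,2],[5,50,90,98]))
rect(sel(c,400,650,28,80,40,50),'stop')
E
```

```text
[[ 3.60000e-02  9.99000e-01 -1.00000e-03  6.23718e+02]
 [ 9.99000e-01 -3.60000e-02 -1.00000e-03 -7.25040e+01]
 [-1.00000e-03 -1.00000e-03 -1.00000e+00  2.12411e+02]
 [ 0.00000e+00  0.00000e+00  0.00000e+00  1.00000e+00]]
[ 0.31512744 -0.23641024 -0.44529216] 0.008308729189507718
[[312.08079006 237.75734759]]
rim 10463 c [545.  -74.7] s [200.9 121.1] a 87.94 med [499.1 -22.7]
rim+h 17497 c [557.9 -75.2] s [200.8 147. ] a 87.93 med [577. -47.]
kn 4816 c [619.2 -74.9] s [149.8  26.4] a 89.99 med [613.5 -58.2]
[ 94.02859947  96.55547105 102.19441527 103.20787471]
stop 8772 c [533.9  39. ] s [ 25.1 200. ] a 88.08 med [533.6  40.1]
```

View pics/w3.png

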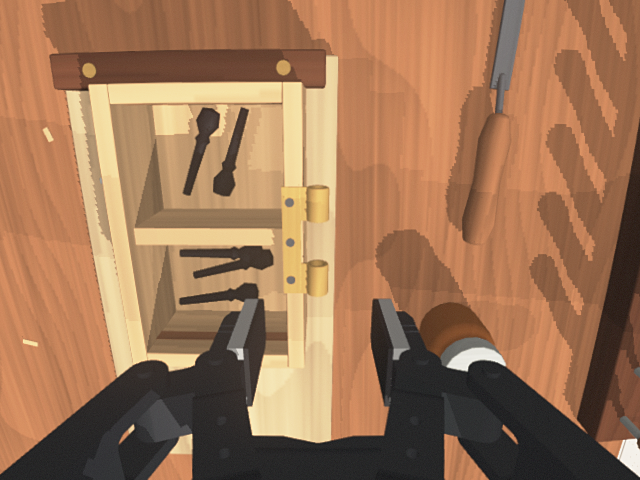

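The wrist view shows the box flat on the stop (stop bottom edge row ~85), the knuckles at (317,203) and (317,278), and the gap around (317,240). I'll refine that position, then go over the lid.

```bash
python3 - <<'E'
from m import *
import pickle
d=pickle.load(open('w3.pkl','rb')); c=pts(d)
Y=np.deg2rad(-2.05); ex=np.array([np.cos(Y),np.sin(Y)]); ey=np.array([-ex[1],ex[0]])
k=c[(c[:,2]>99)&(c[:,2]<108)&(c[:,0]>600)&(c[:,0]<645)&(c[:,1]>-130)&(c[:,1]<-20)]
u=k[:,:2]@ex; v=k[:,:2]@ey; print('u',np.percentile(u,[1,50,99]).round(1)); 
vs=np.sort(v); g=np.argmax(np.diff(vs)); print('v',vs[[0,g,g+1,-1]].round(1),'mid',((vs[0]+vs[-1])/2).round(2),((vs[g]+vs[g+1])/2).round(2))
# cylinder fit (r=7.5) in u,z
from scipy.optimize import least_squares
k=c[(c[:,2]>97.5)&(c[:,2]<108)&(c[:,0]>612)&(c[:,0]<645)&(c[:,1]>-130)&(c[:,1]<-20)]; u=k[:,:2]@ex;v=k[:,:2]@ey
m=((v<vs[g]-2)&(v>vs[0]+2))|((v>vs[g+1]+2)&(v<vs[-1]-2))
r=least_squares(lambda p:np.hypot(u[m]-p[0],k[m,2]-p[1])-7.5,[u.mean(),95],loss='soft_l1'); print('bore u,z',r.x,np.abs(r.fun).mean())
v0=(vs[g]+vs[g+1])/2; print('bore xy',r.x[0]*ex+v0*ey)
rim=sel(c,470,612,-200,40,92,98); print('rim z',np.median(rim[:,2])); print('tcp',pose()[:3,3])
P=pose()
T=np.array([578.5,297.5,276]); print('to lid',(P[:3,:3].T@(T-P[:3,3])/500).round(3))
E
```

```text
u [619.8 626.6 632.9]
v [-92.1 -69.5 -40.  -17.9] mid -55.04 -54.75
bore u,z [626.33074811  95.28799868] 0.4911832397399498
bore xy [623.97138906 -77.11998177]
rim z 95.42890734567078
tcp [623.83850213 -72.52597313 212.49654686]
to lid [ 0.736 -0.118 -0.127]
```

arm_command(
  series=[
    {"x":0.05,"y":-0.01,"z":-0.07,"spin":0.126,"jaw":0.5},
    {"x":0.15,"y":-0.02,"z":-0.127,"spin":0.126,"jaw":0.5},
    {"x":0.25,"y":-0.04,"z":-0.127,"spin":0.126,"jaw":0.5},
    {"x":0.35,"y":-0.06,"z":-0.127,"spin":0.126,"jaw":0.5},
    {"x":0.45,"y":-0.08,"z":-0.127,"spin":0.126,"jaw":0.5},
    {"x":0.55,"y":-0.1,"z":-0.127,"spin":0.126,"jaw":0.5},
    {"x":0.64,"y":-0.11,"z":-0.127,"spin":0.126,"jaw":0.5},
    {"x":0.7,"y":-0.118,"z":-0.127,"spin":0.126,"jaw":0.5},
    {"x":0.736,"y":-0.118,"z":-0.127,"spin":0.126,"jaw":0.5},
    {"x":0.736,"y":-0.118,"z":-0.127,"spin":0.126,"jaw":0.5},
    {"x":0.736,"y":-0.118,"z":-0.127,"spin":0.126,"jaw":0.5},
  ],
)

```text
t: 8.05
tcp_pos: [578.9, 297.0, 275.9]
orientation: [0.001, 0.764, 0.645, -0.001]
contact_force: [-0.5, -0.7, 0.4]
width: 0.5
grasp_force: 0.0
```

```bash
python3 - <<'E'
from m import *
import pickle
P=pose(); print(P.round(3)); print(np.abs(bot.get_state()['dq']).max())
d=snap('wrist'); save(d,'w4.png'); pickle.dump((P,d),open('w4.pkl','wb')); c=pts(d)
t=sel(c,520,650,170,420,154,166); rect(t,'top'); print(np.percentile(t[:,2],[5,50,95]))
f=sel(c,520,650,170,420,100,150); rect(f,'face'); b=sel(c,430,560,170,430,105,120); rect(b,'blank')
rect(sel(c,400,700,170,430,40,56),'rails')
E
```

```text
[[ 1.67000e-01  9.86000e-01 -0.00000e+00  5.78856e+02]
 [ 9.86000e-01 -1.67000e-01 -2.00000e-03  2.97038e+02]
 [-2.00000e-03 -0.00000e+00 -1.00000e+00  2.75902e+02]
 [ 0.00000e+00  0.00000e+00  0.00000e+00  1.00000e+00]]
0.020879048425186984
top 5245 c [581.2 294.7] s [200.9  12.1] a 80.44 med [584.1 312.5]
[157.21334713 158.38689892 159.49254093]
face 390 c [522.6 391.4] s [35.   5.4] a 89.32 med [522.  396.2]
blank 4181 c [503.5 312.2] s [196.8  13.2] a 80.45 med [507.1 328.5]
rails 4416 c [583.2 298.1] s [197.9 225.9] a 80.52 med [544.3 355.2]
```

View pics/w4.png

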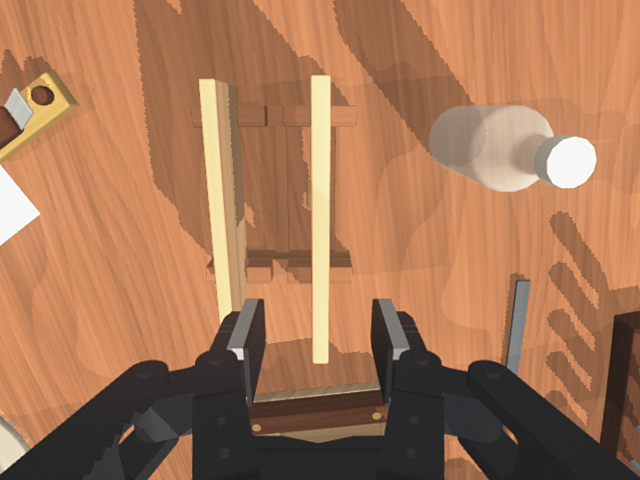

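The wrist view shows the lid's top edge as the bright strip (313–330, 75–363) centred between the fingers, with the blank on the left (210–235). I'll descend, then grip.

arm_command(
  series=[
    {"x":-0.004,"y":0.005,"z":0.08,"spin":0,"jaw":0.5},
    {"x":-0.004,"y":0.005,"z":0.16,"spin":0,"jaw":0.5},
    {"x":-0.004,"y":0.005,"z":0.23,"spin":0,"jaw":0.5},
    {"x":-0.004,"y":0.005,"z":0.29,"spin":0,"jaw":0.5},
    {"x":-0.004,"y":0.005,"z":0.328,"spin":0,"jaw":0.5},
    {"x":-0.004,"y":0.005,"z":0.328,"spin":0,"jaw":0.5},
    {"x":-0.004,"y":0.005,"z":0.328,"spin":0,"jaw":0.5},
  ],
)

```text
t: 8.8
tcp_pos: [581.1, 295.2, 112.6]
orientation: [0.0, 0.764, 0.645, -0.0]
contact_force: [0.2, 0.3, 0.7]
width: 0.499
grasp_force: 0.0
```

arm_command(
  series=[
    {"x":0,"y":0,"z":0,"spin":0,"jaw":0.25},
    {"x":0,"y":0,"z":0,"spin":0,"jaw":0.15},
    {"x":0,"y":0,"z":0,"spin":0,"jaw":0.1},
    {"x":0,"y":0,"z":0,"spin":0,"jaw":0},
    {"x":0,"y":0,"z":0,"spin":0,"jaw":0},
    {"x":0,"y":0,"z":0,"spin":0,"jaw":0},
    {"x":0,"y":0,"z":0,"spin":0,"jaw":0},
  ],
  grip_force=60,
)

```text
t: 9.5
tcp_pos: [580.7, 296.9, 113.8]
orientation: [0.0, 0.763, 0.646, 0.001]
contact_force: [-1.8, -1.8, 5.1]
width: 0.133
grasp_force: 58.5
```

```bash
python3 - <<'E'
from m import *
P=pose(); print(P.round(4)); s=bot.get_state(); print(s['contact_force'],s['wrist_torque'],s['width']*85)
d=snap('wrist'); c=pts(d); t=sel(c,520,650,170,420,152,166); rect(t,'top'); print(np.percentile(t[:,2],[5,50,95]))
E
```

```text
[[ 1.655000e-01  9.862000e-01  1.500000e-03  5.807368e+02]
 [ 9.862000e-01 -1.655000e-01  5.000000e-04  2.968946e+02]
 [ 7.000000e-04  1.400000e-03 -1.000000e+00  1.138046e+02]
 [ 0.000000e+00  0.000000e+00  0.000000e+00  1.000000e+00]]
[-1.80898159 -1.81137451  5.05518583] [-0.20508931  0.32622641 -0.04410345] 11.263506222160508
top 35228 c [575.1 328.4] s [ 90.3 118. ] a 15.77 med [591.1 319.3]
[155.22573324 158.48825097 163.50668223]
```

arm_command(
  series=[
    {"x":0,"y":0,"z":-0.02,"spin":0,"jaw":0},
    {"x":0,"y":0,"z":-0.05,"spin":0,"jaw":0},
    {"x":0,"y":0,"z":-0.1,"spin":0,"jaw":0},
    {"x":0,"y":0,"z":-0.16,"spin":0,"jaw":0},
    {"x":0,"y":0,"z":-0.21,"spin":0,"jaw":0},
    {"x":0,"y":0,"z":-0.24,"spin":0,"jaw":0},
    {"x":0,"y":0,"z":-0.24,"spin":0,"jaw":0},
    {"x":0,"y":0,"z":-0.24,"spin":0,"jaw":0},
  ],
)

```text
t: 10.35
tcp_pos: [580.1, 296.5, 232.0]
orientation: [0.0, 0.763, 0.646, -0.0]
contact_force: [-0.4, 0.4, -2.1]
width: 0.128
grasp_force: 58.7
```

```bash
python3 - <<'E'
from m import *
import pickle
P=pose(); print(P.round(4)); s=bot.get_state(); print(s['contact_force'],s['wrist_torque'],s['width']*85)
d=snap('wrist'); save(d,'w5.png'); pickle.dump((P,d),open('w5.pkl','wb'))
for n in('scene','side'):
    d=snap(n); save(d,n+'5.png'); c=pts(d); pickle.dump((P,d),open(n+'5.pkl','wb'))
    l=sel(c,520,660,170,420,160,300); 
    a=l[:,:2]-P[:2,3]; l2=np.c_[a@P[:2,0],a@P[:2,1],l[:,2]-P[2,3]]
    np.save(n+'_lid.npy',l2); m=abs(l2[:,1])<14; print(n,m.sum()); 
    q=l2[m&(l2[:,2]<0)]; print('x',np.percentile(q[:,0],[1,99]).round(1),'y',np.percentile(q[:,1],[5,50,95]).round(1),'z',np.percentile(l2[m][:,2],[1,5]).round(1))
E
```

```text
[[ 1.653000e-01  9.862000e-01 -1.000000e-04  5.800922e+02]
 [ 9.862000e-01 -1.653000e-01 -3.000000e-04  2.965403e+02]
 [-3.000000e-04 -1.000000e-04 -1.000000e+00  2.320486e+02]
 [ 0.000000e+00  0.000000e+00  0.000000e+00  1.000000e+00]]
[-0.41379169  0.35675348 -2.11789571] [-0.03135994  0.00656181  0.03759226] 10.846066495232247
scene 1882
x [-101.5   97. ] y [0.8 4.2 7.4] z [-70.5 -66.3]
side 3318
x [-97.8  99.7] y [-10.7  -8.2  -5.6] z [-70.8 -66. ]
```

View pics/w5.png

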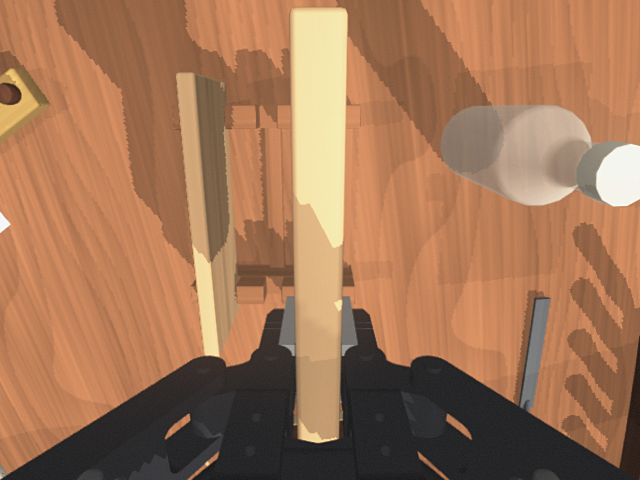

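```bash
python3 - <<'E'
from m import *
import pickle
for f in('w4','w5'):
    P,d=pickle.load(open(f+'.pkl','rb')); c=pts(d); t=(c-P[:3,3])@P[:3,:3]
    z0=118 if f=='w4' else -45
    m=(abs(t[:,1])<25)&(abs(t[:,2]-z0)<4)&(abs(t[:,0])<130)
    if f=='w5': m&=(t[:,0]>10)
    q=t[m]; rect(q,f); print(np.median(q[:,2]), 'slope z/x',np.polyfit(q[:,0],q[:,2],1), np.percentile(q[:,0],[.5,99.5]))
    for a,b in((15,40),(40,70),(70,92)):
        w=q[(q[:,0]>a)&(q[:,0]<b)]; print((a,b),'y',np.percentile(w[:,1],[1,99]).round(2),np.median(w[:,2]).round(2))
for n in('scene','side'):
    l=np.load(n+'_lid.npy'); q=l[(abs(l[:,1])<14)&(l[:,2]<-15)&(l[:,2]>-62)&(abs(l[:,0])<95)]
    A=np.c_[q[:,0],q[:,2],np.ones(len(q))]; s=np.linalg.lstsq(A,q[:,1],rcond=None)[0]; print(n,'y=',s,len(q))
E
```

```text
w4 5245 c [-1.7  2.7] s [ 12.1 200.9] a 89.95 med [16.3  2.8]
117.49770866994446 slope z/x [-4.86411674e-04  1.17522224e+02] [-99.20161978  98.13086966]
(15, 40) y [-2.91  8.66] 117.53
(40, 70) y [-3.32  8.5 ] 117.42
(70, 92) y [-3.28  8.25] 117.42
w5 21172 c [54.6 -2.1] s [46.1 89.2] a 89.81 med [59.9  1.3]
-44.44321535074587 slope z/x [ 4.23087398e-03 -4.46856095e+01] [10.29225919 98.36708138]
(15, 40) y [-4.59  7.13] -44.52
(40, 70) y [-4.61  7.1 ] -44.45
(70, 92) y [-4.49  7.15] -44.39
scene y= [ 2.37705445e-03 -7.13213441e-04  4.23156908e+00] 680
side y= [ 2.15953309e-03  5.01010401e-03 -8.02701230e+00] 1195
```

arm_command(
  series=[
    {"x":-0.03,"y":0.009,"z":0,"spin":-0.02,"jaw":0},
    {"x":-0.09,"y":0.028,"z":0,"spin":-0.06,"jaw":0},
    {"x":-0.16,"y":0.049,"z":0,"spin":-0.1,"jaw":0},
    {"x":-0.24,"y":0.073,"z":0,"spin":-0.125,"jaw":0},
    {"x":-0.32,"y":0.098,"z":0,"spin":-0.125,"jaw":0},
    {"x":-0.4,"y":0.122,"z":0,"spin":-0.125,"jaw":0},
    {"x":-0.48,"y":0.147,"z":0,"spin":-0.125,"jaw":0},
    {"x":-0.56,"y":0.171,"z":0,"spin":-0.125,"jaw":0},
    {"x":-0.63,"y":0.193,"z":0,"spin":-0.125,"jaw":0},
    {"x":-0.68,"y":0.208,"z":0,"spin":-0.125,"jaw":0},
    {"x":-0.71,"y":0.217,"z":0,"spin":-0.125,"jaw":0},
    {"x":-0.719,"y":0.22,"z":0,"spin":-0.125,"jaw":0},
    {"x":-0.719,"y":0.22,"z":0,"spin":-0.125,"jaw":0},
    {"x":-0.719,"y":0.22,"z":0,"spin":-0.125,"jaw":0},
    {"x":-0.719,"y":0.22,"z":0,"spin":-0.125,"jaw":0},
  ],
)

```text
t: 12.0
tcp_pos: [629.4, -73.9, 232.3]
orientation: [-0.0, 0.719, 0.696, 0.0]
contact_force: [0.0, -0.3, -2.8]
width: 0.13
grasp_force: 58.6
```

```bash
cat > chk.py <<'E'
from m import *
import pickle,sys
tag=sys.argv[1]
Y=np.deg2rad(-2.05); ex=np.array([np.cos(Y),np.sin(Y)]); ey=np.array([-ex[1],ex[0]])
Ps=[]
for n in('scene','side','wrist'):
    P=pose(); Ps.append(P[:3,3]); d=snap(n); save(d,f'{n}_{tag}.png'); pickle.dump((P,d),open(f'{n}_{tag}.pkl','wb')); c=pts(d)
    if n=='wrist': 
        t=(c-P[:3,3])@P[:3,:3]; q=t[(abs(t[:,1])<14)&(abs(t[:,2]+44.5)<4)&(t[:,0]>15)&(t[:,0]<130)]
        print('wrist lid y',np.percentile(q[:,1],[1,99]).mean().round(2),'xend',np.percentile(q[:,0],99.5).round(2),'z',np.median(q[:,2]).round(2)); continue
    U=np.c_[c[:,:2]@ex,c[:,:2]@ey,c[:,2]]
    zt=P[2,3]+44; l=U[(abs(U[:,0]-632)<25)&(abs(U[:,1]+54)<130)&(U[:,2]>zt-115)&(U[:,2]<zt-60)]
    q=l[abs(l[:,0]-np.median(l[:,0]))<5]; A=np.c_[q[:,1]+54,q[:,2]-zt+88,np.ones(len(q))]
    s=np.linalg.lstsq(A,q[:,0],rcond=None)[0]; print(n,len(q),'face u',s[2].round(2),'yaw/tilt',s[:2].round(4),'v ends',np.percentile(q[:,1],[1,99]).round(1))
print('tcp',np.array(Ps).round(1).tolist()); s=bot.get_state(); print(s['t'],s['contact_force'].round(2) if hasattr(s['contact_force'],'round') else s['contact_force'],s['wrist_torque'])
P=pose(); print('yaw',np.rad2deg(np.arctan2(P[1,1],P[0,1])), P[2,:2])
E
python3 chk.py a
```

```text
scene 976 face u 637.2 yaw/tilt [-0.0019  0.0008] v ends [-151.2   46.2]
side 889 face u 624.66 yaw/tilt [-0.0017  0.0131] v ends [-146.2   49.6]
wrist lid y 1.11 xend 98.2 z -44.46
tcp [[629.4, -73.9, 232.3], [629.4, -74.2, 232.3], [629.5, -74.5, 232.4]]
12.15 [-0.24 -0.36 -1.76] [0.02089191 0.02584696 0.00749406]
yaw -1.920608068495803 [0.00018655 0.00011077]
```

```bash
python3 - <<'E'
from m import *
import pickle
from scipy.optimize import least_squares
Y=np.deg2rad(-2.05); ex=np.array([np.cos(Y),np.sin(Y)]); ey=np.array([-ex[1],ex[0]])
tiles=[]
for n in('scene','side'):
    P,d=pickle.load(open(n+'_a.pkl','rb')); c=pts(d); U=np.c_[c[:,:2]@ex,c[:,:2]@ey,c[:,2]]
    k=U[(U[:,2]>97)&(U[:,2]<108)&(U[:,0]>611)&(U[:,0]<645)&(abs(U[:,1]+54.75)<45)]
    k2=k[k[:,2]>99]; vs=np.sort(k2[:,1]); i=np.argmax(np.diff(vs)); print(n,len(k2),vs[[0,i,i+1,-1]].round(1))
    if len(k)>20:
        r=least_squares(lambda p:np.hypot(k[:,0]-p[0],k[:,2]-p[1])-7.5,[625,95],loss='soft_l1'); print('bore u z',r.x.round(2),np.abs(r.fun).mean())
    # box back/front outer rim & end
    rim=U[(abs(U[:,2]-95)<3)&(abs(U[:,0]-551)<90)&(abs(U[:,1]+54)<120)]; print('rim u',np.percentile(rim[:,0],[.5,1,99]).round(1),'v',np.percentile(rim[:,1],[.5,2,98,99.5]).round(1))
    xy=(632.3*ex-54.75*ey); u,v=proj(d,[[*xy,120]])[0].round().astype(int); print(u,v)
    im=d['frame'][max(0,v-60):v+60,max(0,u-75):u+75,::-1]; tiles.append(cv2.resize(im,(400,320),interpolation=cv2.INTER_CUBIC))
cv2.imwrite('pics/a.png',np.hstack(tiles))
E
```

```text
scene 75 [-90.8 -67.6 -55.4 -14.7]
bore u z [623.58  96.1 ] 2.1611679938825104
rim u [484.9 485.5 631.7] v [-154.3 -153.4   37.3   44.6]
346 270
side 40 [-89.6 -65.5 -35.5 -15.7]
bore u z [621.77  94.24] 1.7657521787785797
rim u [483.  483.5 623.1] v [-152.5 -151.1   47.5   48.7]
291 233
```

View pics/a.png

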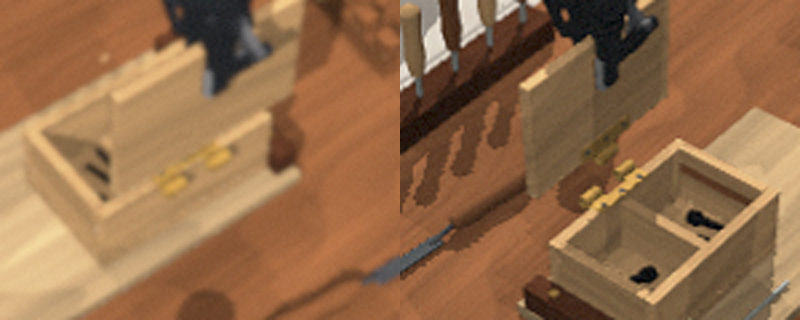

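Lid and hinge both show in the two views: box knuckles at (190,175) in the left crop and (605,190) in the right, with the lid's brass leaf above them at (605,140). I'll correct by −2 mm along y and −1 mm in x, and lower to just above engagement.

arm_command(
  series=[
    {"x":-0.004,"y":-0.002,"z":0,"spin":0.002,"jaw":0},
    {"x":-0.004,"y":-0.002,"z":0.02,"spin":0.002,"jaw":0},
    {"x":-0.004,"y":-0.002,"z":0.04,"spin":0.002,"jaw":0},
    {"x":-0.004,"y":-0.002,"z":0.05,"spin":0.002,"jaw":0},
    {"x":-0.004,"y":-0.002,"z":0.05,"spin":0.002,"jaw":0},
    {"x":-0.004,"y":-0.002,"z":0.05,"spin":0.002,"jaw":0},
    {"x":-0.004,"y":-0.002,"z":0.05,"spin":0.002,"jaw":0},
    {"x":-0.004,"y":-0.002,"z":0.05,"spin":0.002,"jaw":0},
  ],
)

```text
t: 12.95
tcp_pos: [628.6, -77.8, 207.6]
orientation: [0.0, 0.72, 0.694, 0.0]
contact_force: [-0.4, 0.0, -2.6]
width: 0.129
grasp_force: 58.6
```

```bash
python3 chk.py b; python3 - <<'E'
from m import *
import pickle
tiles=[]
for n in('scene','side'):
    P,d=pickle.load(open(n+'_b.pkl','rb')); u,v=proj(d,[[624,-77,98]])[0].round().astype(int)
    tiles.append(cv2.resize(d['frame'][v-32:v+32,u-40:u+40,::-1],(400,320),interpolation=cv2.INTER_CUBIC))
cv2.imwrite('pics/b.png',np.hstack(tiles))
E
```

```text
scene 930 face u 636.52 yaw/tilt [0.0026 0.0024] v ends [-154.5   41.9]
side 871 face u 623.9 yaw/tilt [0.0017 0.0081] v ends [-152.6   45.5]
wrist lid y 1.11 xend 98.25 z -44.46
tcp [[628.6, -77.8, 207.6], [628.6, -77.8, 207.6], [628.5, -77.8, 207.6]]
13.1 [ 0.04 -0.36 -2.74] [ 0.00560624  0.03762428 -0.02338371]
yaw -2.1303981323707197 [-4.92144349e-05  3.82747376e-04]
```

View pics/b.png

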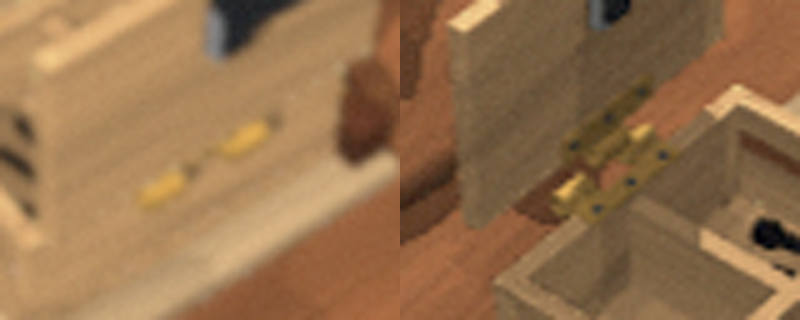

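arm_command(
  series=[
    {"x":0.003,"y":-0.001,"z":0,"spin":0,"jaw":0},
    {"x":0.003,"y":-0.001,"z":0,"spin":0,"jaw":0},
    {"x":0.003,"y":-0.001,"z":0,"spin":0,"jaw":0},
    {"x":0.003,"y":-0.001,"z":0,"spin":0,"jaw":0},
    {"x":0.003,"y":-0.001,"z":0,"spin":0,"jaw":0},
    {"x":0.003,"y":-0.001,"z":0,"spin":0,"jaw":0},
  ],
)

```text
t: 13.7
tcp_pos: [628.0, -76.4, 207.2]
orientation: [-0.0, 0.72, 0.694, -0.0]
contact_force: [0.0, 0.2, -2.3]
width: 0.132
grasp_force: 58.6
```

```bash
python3 chk.py c
```

```text
scene 931 face u 635.71 yaw/tilt [0.0029 0.0079] v ends [-153.5   44.5]
side 862 face u 623.36 yaw/tilt [0.0042 0.0062] v ends [-148.8   47.3]
wrist lid y 1.11 xend 98.27 z -44.47
tcp [[628.0, -76.4, 207.2], [628.0, -76.3, 207.2], [628.0, -76.3, 207.3]]
13.85 [ 0.23 -0.43 -2.48] [0.00189697 0.00419036 0.0072457 ]
yaw -2.1310863636384365 [-1.85826043e-05 -1.24119517e-04]
```

arm_command(
  series=[
    {"x":0,"y":0,"z":0.004,"spin":0,"jaw":0},
    {"x":0,"y":0,"z":0.008,"spin":0,"jaw":0},
    {"x":0,"y":0,"z":0.012,"spin":0,"jaw":0},
    {"x":0,"y":0,"z":0.016,"spin":0,"jaw":0},
    {"x":0,"y":0,"z":0.016,"spin":0,"jaw":0},
    {"x":0,"y":0,"z":0.016,"spin":0,"jaw":0},
  ],
)

```text
t: 14.45
tcp_pos: [628.0, -76.3, 199.2]
orientation: [-0.0, 0.72, 0.694, -0.0]
contact_force: [-0.8, -0.1, -3.2]
width: 0.134
grasp_force: 58.6
```

arm_command(
  series=[
    {"x":0,"y":0,"z":0.003,"spin":0,"jaw":0},
    {"x":0,"y":0,"z":0.006,"spin":0,"jaw":0},
    {"x":0,"y":0,"z":0.009,"spin":0,"jaw":0},
    {"x":0,"y":0,"z":0.012,"spin":0,"jaw":0},
    {"x":0,"y":0,"z":0.012,"spin":0,"jaw":0},
    {"x":0,"y":0,"z":0.012,"spin":0,"jaw":0},
  ],
)

```text
t: 15.05
tcp_pos: [627.9, -76.3, 193.2]
orientation: [-0.0, 0.72, 0.694, -0.0]
contact_force: [-0.3, 0.7, -2.3]
width: 0.138
grasp_force: 58.6
```

```bash
python3 chk.py d
```

```text
scene 901 face u 635.73 yaw/tilt [0.0036 0.0079] v ends [-153.6   43.3]
side 847 face u 623.16 yaw/tilt [0.003 0.002] v ends [-149.5   47.7]
wrist lid y 1.11 xend 98.23 z -44.46
tcp [[627.9, -76.3, 193.2], [628.0, -76.3, 193.3], [628.0, -76.3, 193.3]]
15.2 [-1.14 -0.45 -2.12] [ 0.00494378 -0.03131183 -0.0159078 ]
yaw -2.126010050482977 [-2.55709902e-05  1.23875764e-04]
```

arm_command(
  series=[
    {"x":0,"y":0.0006,"z":0.003,"spin":0,"jaw":0},
    {"x":0,"y":0.0006,"z":0.006,"spin":0,"jaw":0},
    {"x":0,"y":0.0006,"z":0.006,"spin":0,"jaw":0},
    {"x":0,"y":0.0006,"z":0.006,"spin":0,"jaw":0},
    {"x":0,"y":0.0006,"z":0.006,"spin":0,"jaw":0},
  ],
)

```text
t: 15.7
tcp_pos: [628.3, -76.3, 190.3]
orientation: [0.0, 0.72, 0.694, -0.0]
contact_force: [-0.1, -0.1, -2.9]
width: 0.128
grasp_force: 58.6
```

```bash
python3 chk.py e; python3 - <<'E'
from m import *
import pickle
Y=np.deg2rad(-2.05); ex=np.array([np.cos(Y),np.sin(Y)]); ey=np.array([-ex[1],ex[0]])
tiles=[]
for n in('scene','side'):
    P,d=pickle.load(open(n+'_e.pkl','rb')); u,v=proj(d,[[624,-77,98]])[0].round().astype(int)
    tiles.append(cv2.resize(d['frame'][v-32:v+32,u-40:u+40,::-1],(400,320),interpolation=cv2.INTER_CUBIC))
    c=pts(d); U=np.c_[c[:,:2]@ex,c[:,:2]@ey,c[:,2]]
    for nm,m in dict(backwall=(abs(U[:,0]-615)<8)&(U[:,2]>35)&(U[:,2]<80)&(abs(U[:,1]+54)<90),lidlow=(abs(U[:,0]-630)<14)&(U[:,2]>115)&(U[:,2]<180)&(abs(U[:,1]+54)<90)).items(): print(n,nm,m.sum(),np.percentile(U[m,0],[10,50,90]).round(2))
    e=U[(abs(U[:,0]-545)<40)&(abs(U[:,2]-95)<3)&(U[:,1]>25)&(U[:,1]<60)]; print('box left end v',np.percentile(e[:,1],98).round(1) if len(e) else None)
    e=U[(abs(U[:,0]-545)<40)&(abs(U[:,2]-45)<2)&(U[:,1]>35)&(U[:,1]<95)]; print('stop v',np.percentile(e[:,1],[2,98]).round(1) if len(e) else None)
cv2.imwrite('pics/e.png',np.hstack(tiles))
E
```

```text
scene 913 face u 636.04 yaw/tilt [0.0044 0.0031] v ends [-153.9   44.5]
side 841 face u 623.42 yaw/tilt [0.0034 0.0096] v ends [-149.    47.4]
wrist lid y 1.11 xend 98.24 z -44.46
tcp [[628.3, -76.3, 190.3], [628.3, -76.4, 190.3], [628.3, -76.3, 190.3]]
15.85 [ 0.21 -0.14 -2.64] [0.01574677 0.04673785 0.00479309]
yaw -2.1248316211736578 [-5.1821581e-05  9.8225581e-06]
scene backwall 431 [613.8  615.51 617.45]
scene lidlow 925 [634.38 636.1  637.85]
box left end v None
stop v None
side backwall 2 [607.49 607.52 607.56]
side lidlow 867 [621.2  623.35 625.37]
box left end v 49.5
stop v [46.1 72.9]
```

View pics/e.png

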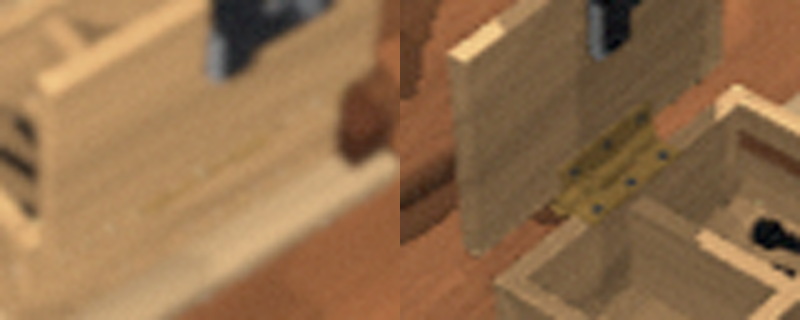

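arm_command(
  series=[
    {"x":0,"y":0.001,"z":0,"spin":-0.0025,"jaw":0},
    {"x":0,"y":0.001,"z":0,"spin":-0.0025,"jaw":0},
    {"x":0,"y":0.001,"z":0,"spin":-0.0025,"jaw":0},
    {"x":0,"y":0.001,"z":0,"spin":-0.0025,"jaw":0},
    {"x":0,"y":0.001,"z":0,"spin":-0.0025,"jaw":0},
  ],
)

```text
t: 16.35
tcp_pos: [628.7, -76.3, 190.2]
orientation: [-0.0, 0.719, 0.695, -0.0]
contact_force: [0.3, 1.0, -3.6]
width: 0.134
grasp_force: 58.6
```

```bash
python3 chk.py f; python3 - <<'E'
from m import *
import pickle
Y=np.deg2rad(-2.05); ex=np.array([np.cos(Y),np.sin(Y)]); ey=np.array([-ex[1],ex[0]])
P,d=pickle.load(open('scene_f.pkl','rb')); c=pts(d); U=np.c_[c[:,:2]@ex,c[:,:2]@ey,c[:,2]]
for nm,m in dict(backwall=(abs(U[:,0]-615)<6)&(U[:,2]>35)&(U[:,2]<75)&(abs(U[:,1]+54)<90),lidlow=(abs(U[:,0]-636)<6)&(U[:,2]>115)&(U[:,2]<180)&(abs(U[:,1]+54)<90)).items(): print(nm,m.sum(),np.median(U[m,0]).round(2),np.polyfit(U[m,1],U[m,0],1)[0].round(4))
P,d=pickle.load(open('side_f.pkl','rb')); c=pts(d); U=np.c_[c[:,:2]@ex,c[:,:2]@ey,c[:,2]]
l=U[(abs(U[:,0]-625)<12)&(U[:,2]>125)&(U[:,2]<180)]
r=U[(abs(U[:,2]-95)<4)&(U[:,0]>490)&(U[:,0]<600)&(abs(U[:,1]+54)<120)]
print('lid v',np.percentile(l[:,1],[1,99]),'box v',np.percentile(r[:,1],[1,99]))
E
```

```text
scene 910 face u 636.46 yaw/tilt [0.001  0.0021] v ends [-153.7   43.1]
side 845 face u 623.91 yaw/tilt [0.0007 0.0101] v ends [-150.7   48.1]
wrist lid y 1.11 xend 98.23 z -44.46
tcp [[628.7, -76.3, 190.2], [628.7, -76.3, 190.2], [628.8, -76.4, 190.3]]
16.5 [-0.61 -0.15 -2.93] [ 0.0104661  -0.00820423 -0.02783337]
yaw -1.9749748046914812 [-1.32745020e-05 -4.41840861e-05]
backwall 422 615.6 0.0072
lidlow 919 636.61 -0.0
lid v [-2191.47688077    48.06575234] box v [-153.43334959   49.4977382 ]
```

```bash
python3 -c "
from rig import bot
print(bot.hand_in())"
```

```text
the job is handed in; nothing more can be done
None
```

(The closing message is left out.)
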